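# Let the pin head down onto the board

## Task

The tester's pin head hangs on the ratchet: let it down onto the board. Throw the pawl's release lever over, wind the crank up just enough (less than a tooth) for the pawl to spring out, then let the crank turn back slowly, never letting it run, until the pins rest on the board with the head's full weight but are not pressed down any harder, and leave the crank free. Leave everything else on the bench alone.

Things in the scene. Friction and masses are not known exactly. Their poses are not given: they have to be found in the camera images.
- hoist: The board tester: black column (60 wide in y, x -18 to 45, 225 tall, mm) on a steel base 230 x 130 x 20. Origin on the bench straight below the crankshaft; z up, y along the shaft. Crank on the +y side; ratchet, pawl and lever on the -y side. The toothed ram, 26 square at x -46 to -20, reaches up to 269. The board, centred at x -75, lies on a shimmed seat: its top is 55 to 67 up, not measured.
- pinhead: The load: aluminium plate 100 x 100 mm with a field of brass spring pins under it, on the vertical ram; 2.2 kg +-15 %. Origin at the centre of the pin tips (unpressed), 97 mm above the bench at the start, so 30 to 42 mm above the board. The pins yield together by about 1 mm per 9 N and bottom out at 7 mm.
- crank (a joint): Crank and ratchet angle, rad, 0 at the start. Positive: turning back, head sinks 20 mm per rad; negative: winding up (end stop -0.75; a tooth is 0.52). Seen with hoist x right and z up, the handle stands at 0.349 + this angle, anticlockwise from x: turning back takes it up, over the top and down on the -x side. The load drives the handle that way with about 4 to 8 N.
- shaft (a point): Point on the crankshaft's axis, 185 mm above the bench, level with the middle of the handle along the shaft (hoist y = 104 mm): the centre of the handle's circle. Axes as the hoist's.
- crank_grip (a point): Middle of the crank's black handle: a smooth cylinder 22 mm in diameter and 86 mm long, parallel to hoist y, spinning freely on its pin. It runs on a circle of radius 70 mm about the shaft. The flat crank arm lies at hoist y 45 to 55 mm, the handle at 61 to 147 mm.
- lever (a joint): Angle of the pawl's release lever, rad: 0 to 0.12 at the start (its tab holds the pawl in), 0.9 at its end stop, thrown right over (pawl free to spring out). It stands up from the pawl pin, leaning 0.35 rad towards hoist +x at 0, and swings towards hoist -x as the angle grows. Drag about 3 N at the knob; it stays where it is left.
- lever_knob (a point): Middle of the black knob at the lever's top: cylinder 16 mm in diameter, 30 mm long along hoist y. It swings 62 mm from the pawl pin. Below it the lever is a flat bar, 10 mm wide in x.
- pawl_pin (a point): Point on the axis (along hoist y) on which pawl and lever turn, beside the knob's middle: hoist x -36, y -71, z 234 mm. Axes as the hoist's.
- pawl (a joint): Angle of the pawl, a steel nose hinged on the pin, rad: about 0 in a tooth, about 0.45 sprung right out. A light spring pulls it outwards, but even with the lever thrown the load on the tooth pins it in until the crank is wound up a little (about 0.05 to 0.15 rad); then it springs out by itself, and only the hand on the crank holds the load.
- solvent: Bystander, to be left alone: white solvent bottle, 56 mm wide and 130 mm tall. Origin at the centre of its underside.
- bits_tray: Bystander, to be left alone: grey plastic tray, 100 x 140 x 30 mm. Origin at the centre of its underside.
- driver: Bystander, to be left alone: screwdriver, 160 mm long. Origin at the centre of its underside.
- frames: Bystander, to be left alone: pile of four aluminium frames, 130 x 100 x 44 mm. Origin at the centre of its underside.
- brush: Bystander, to be left alone: small wooden brush, 150 mm long. Origin at the centre of its underside.
- meter: Bystander, to be left alone: orange multimeter, 170 x 85 x 34 mm. Origin at the centre of its underside.
- board: Bystander, to be left alone: bare circuit board lying on the bench, 86 x 82 mm. Origin at the centre of its underside.

How it is judged:
On the way, in this order (a step that is already met when the one before it is completed fails the run):
1. the release lever is thrown over while the pawl still holds the load (value of joint lever above 0.6 rad and value of joint each of pawl, crank below 0.1 rad), for 0.1 s.
2. the pawl is out and the pin head is still up (value of joint pawl above 0.25 rad and value of joint crank below 0.3 rad), for 0.1 s.
At the end, for the whole second after the job is handed in: The pin head rests still on the board with its weight (more than 12 N on the pins), the crank turned back by more than 1.3 rad, the pawl out of the ratchet (above 0.25 rad) and the lever thrown over (above 0.6 rad) (contact force between pinhead and anything else above 12 N and linear speed of pinhead below 0.01 m/s and value of joint crank above 1.3 rad and value of joint pawl above 0.25 rad and value of joint lever above 0.6 rad); the robot touches nothing.
It fails at once if the pin head falls or runs down (faster than 0.10 m/s) (linear speed of pinhead above 0.1 m/s).
It fails at once if the pins are pressed on the board with more than 50 N (its own weight is about 22 N), or the robot strikes the pin head as hard (contact force between pinhead and anything else above 50 N).
It fails at once if the pin head is wound up by more than about a tooth (12 mm) (value of joint crank below -0.6 rad).
It fails at once if a bystander is shifted by more than 20 mm (distance of any of solvent, bits_tray, driver, frames, brush, meter, board from where it was at the start of the episode above 0.02 m).
It also fails if it takes over 64 s, if anything falls off the work surface, if the arm or the gripper's body presses on something with over 40 N, if the wrist force passes 120 N, or if a joint passes its speed limit or range.

## Robot

A 7-joint arm with a two-finger parallel gripper is mounted at the origin on the work surface. World frame = base frame: x ahead of the robot, y to its left, z up, the work surface at z = 0. Lengths are in m, angles in rad, forces in N, time in s.
With the tool pointing down it reaches from about 0.425 to 1.025 m from the base axis. Payload 3.6 kg.
Tool frame: the origin (TCP) lies on the centre line of the jaws, within the pads' length; the fingertips stand 14 mm ahead of it and the grasp point (between the pads) lies 5 mm behind it; z points along the fingers, y is the line along which they close (so a half turn about z gives the same grasp; the last joint's range is limited). The gripper opens to 85 mm and grips with 20 to 120 N. Pads are 22 mm wide; open, the fingers measure 114 mm over their backs; the gripper's body (76 mm by 85 mm) begins 54 mm behind the grasp point. The pads swing forward as they close: fully open they stand 13 mm farther back than shut.
Start: joints at [1.063, 0.591, 0.048, 1.609, -0.033, 0.943, -0.034], TCP at [0.292, -0.664, 0.245] pointing down, gripper open.
Joint ranges: [-2.69, 2.69], [-0.47, 2.24], [-1.27, 1.36], [0.19, 2.51], [-1.53, 4.68], [0.08, 2.07], [-3.09, 3.09]. Speed limits (rad/s): [2.57, 2.57, 3.14, 3.14, 3.14, 3.14, 3.14].

## Interface

Orientations are given as a unit quaternion [x, y, z, w].
In Python, from plant import arm, viewer, nets gives the robot as it stands.
- The arm moves only by the shell command python3 -m crank 'ROWS' [OPENING]. ROWS is JSON, a list of rows, each an object of numbers: "x", "y", "z": the shift along the tool's x, y, z scaled (see below); "wx", "wy", "wz": the turn, a rotation vector about the tool's x, y, z scaled (see below). A call has 1 to 20 rows; each row shifts and turns the commanded pose from where the row before left it, along the tool's axes as they then stand; what a row does not reach is not made up. The controller multiplies each number of a shift by 0.15 m and each number of a turn by 180 degrees. A row lasts 1/12 s, in which the tool goes at most 41.7 mm and 7.16 degrees, less where a joint would pass 70% of its speed; a pose out of reach is approached as far as the arm can. A call with a number of a shift or a turn outside -1 to 1 is refused whole. A call with a gripper value outside its range is refused whole. OPENING is the closure, from -1 (fully open) to 1 (shut), so that 0 is half open, set as the call begins (- or left out, the last holds). The fingers move at their own pace and stop on an object; the grip force is fixed at half the most. Time passes only in rows, so rows that do not move let the fingers close. It gives the time, the measured TCP pose, the force, the opening and the grip force at its end, in the units of the state.
- arm.sense(): the state, without advancing time (a new reading comes with each control period).
- viewer.read_camera(name): name is "scene" or "side" or "wrist"; returns (picture, depth): 384x512x3 uint8, red, green, blue; 384x512 float32, m along the optical axis (not along the pixel's ray), 0 where there is no reading.
- viewer.get_calibration(name): a dict with "fx", "fy", "cx", "cy" (pixels), "rvec" (rotation vector, rad) and "tvec" (3), from world to camera coordinates, as OpenCV has them; the wrist camera has in their place "T_tool_cam" (4x4, takes a point from camera to tool coordinates, whose origin is the TCP and whose axes are the flange's). Camera axes: x right, y down, z forward; pixel columns grow to the right and rows downward; lengths in m; the calibration is good to about 2 mm. A picture is of the moment at which its call begins: read the wrist's pose just before it. get_calibration takes no time and is no camera call.
- arm.hand_in(): hands the job in; it is judged then, once.
Trained networks look in the newest picture that a camera, given by its name, has taken for a name from the list of things; names that differ only in an ending like _2 or _b are one class to them, and where a whole thing is asked for, a point or a joint stands for the part that bears it (a point fixed in the world has none). Each returns a list of dicts, best first, with "p" (0 to 1); they miss things now and then, are a little off and sometimes report something else, mostly with a low value. They report only what shows in the picture. A call takes as long as a camera call.
- nets.look_for(label, camera): "at" ([x, y, z] in m, in world coordinates, good to about 4 mm: the middle of the surface that is visible of it).
The state is a dict: "clock": time; "q": joint angles; "dq": joint speeds; "tau": joint torques, N m; "eef_pos": TCP position; "eef_rot": TCP orientation; "ft_force": force on the tool from outside, world axes, zero at the start; "wrist_torque": the same for the moment, N m; "opening": opening from 0.0 (shut) to 1.0 (fully open); "grasp_force": force on a finger pad.
Only numpy, scipy, OpenCV 4.12 (cv2) and the standard library are available. Lean on these libraries where they do the work, as an engineer would, in place of code of your own. Each camera call takes 0.05 s, during which the arm holds its last target. There are 200 camera calls.

## Working session

There is one attempt and no reset: what is moved stays moved. The work goes in short steps, Python scripts to look and compute and a shell command to move; the robot and the scene stay as the last step left them, time stands still between calls to the robot, and variables do not carry over. Pictures are saved under pics/ and viewed, at most 10 in all, crops included, and the job is handed in when it is done.

```bash
ls; mkdir -p pics; python3 - <<'E'
from plant import arm, viewer, nets
import cv2, numpy as np
s=arm.sense(); print(s)
for c in ("scene","side"):
    im,d=viewer.read_camera(c); cv2.imwrite(f"pics/{c}0.png",im[:,:,::-1])
    for n in ("hoist","pinhead","crank_grip","lever_knob","solvent","bits_tray","frames","meter"):
        r=nets.look_for(n,c); print(c,n,[(np.round(k["at"],3).tolist(),round(k["p"],2)) for k in r[:2]])
E
```

```text
pics
{'clock': 0.0, 'q': array([ 1.06349558,  0.59210991,  0.04828937,  1.60986899, -0.03327876,
        0.94268689, -0.03368216]), 'dq': array([ 0.00087796, -0.00081803, -0.00156788,  0.00177478, -0.00033298,
        0.00186927,  0.00086574]), 'tau': array([-6.72625697e-05, -5.48685336e+01,  1.54655848e+00, -1.98119795e+01,
        9.40573082e-03,  8.89740943e-03, -7.08615502e-06]), 'eef_pos': array([ 0.29119643, -0.66305862,  0.24412981]), 'eef_rot': array([ 9.78659578e-01,  2.05485142e-01, -3.00722243e-04, -1.09391569e-03]), 'ft_force': array([ 0.11767254, -0.3800363 ,  0.25937172]), 'wrist_torque': array([ 0.03353903, -0.04073027, -0.01806899]), 'grasp_force': 0.0, 'opening': 0.9999883543465318}
scene hoist [([0.586, -0.044, 0.129], 0.75)]
scene pinhead [([0.478, 0.181, 0.009], 0.67), ([0.508, -0.064, 0.142], 0.57)]
scene crank_grip [([0.602, 0.048, 0.22], 0.67), ([0.736, -0.143, 0.075], 0.51)]
scene lever_knob [([0.598, 0.016, 0.217], 0.34)]
scene solvent [([0.738, -0.142, 0.075], 0.85)]
scene bits_tray [([0.481, 0.182, 0.012], 0.86)]
scene frames [([0.702, 0.132, 0.042], 0.58)]
scene meter [([0.439, 0.55, 0.036], 0.67)]
side hoist [([0.679, 0.15, 0.045], 0.74), ([0.534, -0.046, 0.127], 0.73)]
side pinhead [([0.482, -0.064, 0.138], 0.82), ([0.533, -0.039, 0.121], 0.24)]
side crank_grip []
side lever_knob [([0.543, -0.13, 0.282], 0.6)]
side solvent [([0.726, -0.138, 0.063], 0.8)]
side bits_tray [([0.481, 0.175, 0.007], 0.68), ([0.679, 0.151, 0.045], 0.17)]
side frames [([0.682, 0.15, 0.046], 0.91)]
side meter [([0.414, 0.566, 0.037], 0.67)]
```

View pics/scene0.png

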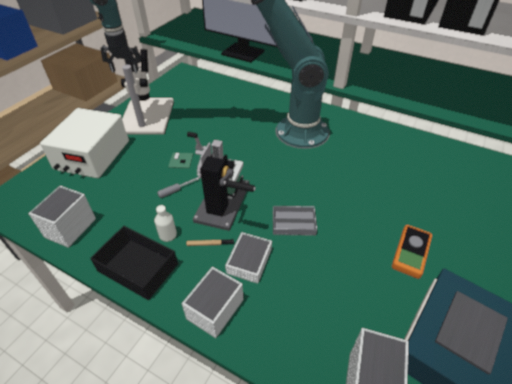

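View pics/side0.png

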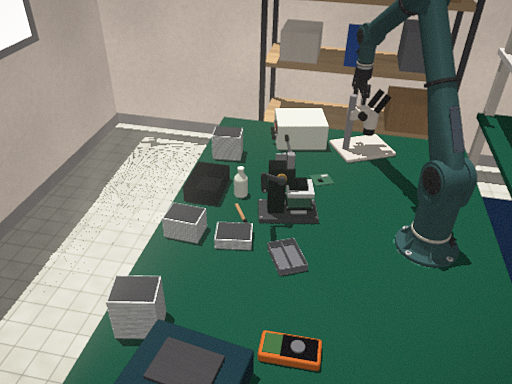

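The scene camera looks back at the robot. The hoist's column is near (215,190), its crank handle at (245,186) on the world +y side, and the lever knob at (192,134) on the -y side. The side view shows the same layout, with the column at (275,190) and the knob at (285,140). So the hoist is roughly world-aligned. Next I'll raise the arm and take a closer look with the wrist camera.

```bash
cat > h.py <<'E'
import numpy as np, cv2
from scipy.spatial.transform import Rotation as R
from plant import arm, viewer, nets
def T_cam(c, s=None):
    k=viewer.get_calibration(c)
    if c=="wrist":
        T=np.eye(4); T[:3,:3]=R.from_quat(s["eef_rot"]).as_matrix(); T[:3,3]=s["eef_pos"]; return k,T@np.array(k["T_tool_cam"])
    W=np.eye(4); W[:3,:3]=R.from_rotvec(np.ravel(k["rvec"])).as_matrix(); W[:3,3]=np.ravel(k["tvec"]); return k,np.linalg.inv(W)
def cloud(c):
    s=arm.sense(); im,d=viewer.read_camera(c); k,T=T_cam(c,s)
    v,u=np.indices(d.shape); P=np.stack([(u-k["cx"])/k["fx"]*d,(v-k["cy"])/k["fy"]*d,d],-1)@T[:3,:3].T+T[:3,3]
    P[d<=0]=np.nan; return im,P
def delta(pos,yaw,s=None):
    """shift (in tool axes, controller units) and turn to a tool-down pose with tool x at world angle yaw"""
    s=s or arm.sense(); r=R.from_quat(s["eef_rot"])
    t=R.from_euler("z",yaw)*R.from_euler("x",np.pi)
    return np.round(r.inv().apply(np.array(pos)-s["eef_pos"])/0.15,3), np.round((r.inv()*t).as_rotvec()/np.pi,4)
E
python3 - <<'E'
from h import *
for c in ("scene","side"):
    im,P=cloud(c); x,y,z=P[...,0],P[...,1],P[...,2]
    g=im.astype(int).mean(-1)
    m=(abs(x-.56)<.14)&(abs(y+.05)<.2)&(z>.01)
    for lo,hi in((.015,.025),(.2,.215),(.218,.232),(.26,.31)):
        q=P[m&(z>lo)&(z<hi)][:,:2]
        if len(q)>5: print(c,lo,len(q),cv2.minAreaRect((q*1000).astype(np.float32)))
print(delta([.45,-.05,.55],np.pi/2))
print(viewer.get_calibration("wrist"))
E
python3 -m crank '[{"z":-0.27},{"z":-0.27},{"z":-0.27},{"z":-0.27},{"z":-0.27},{"z":-0.27},{"z":-0.2},{}]' 1
```

```text
scene 0.015 841 ((558.9236450195312, -49.381439208984375), (222.09197998046875, 400.75750732421875), 0.8702684044837952)
scene 0.2 297 ((577.1050415039062, -23.094223022460938), (217.040283203125, 105.0175552368164), 61.51323318481445)
scene 0.218 466 ((576.0548706054688, -33.23138427734375), (237.01950073242188, 91.35044860839844), 63.770633697509766)
scene 0.26 149 ((533.2200927734375, -109.50821685791016), (30.347299575805664, 99.75381469726562), 16.277956008911133)
side 0.015 624 ((554.9986572265625, -1.9397125244140625), (276.9266357421875, 308.5721435546875), 1.9288221597671509)
side 0.2 189 ((576.5010986328125, -5.0843505859375), (182.91796875, 86.84380340576172), 61.46834945678711)
side 0.218 281 ((562.151611328125, -13.219795227050781), (215.58395385742188, 99.25039672851562), 83.61001586914062)
side 0.26 89 ((533.030029296875, -108.56057739257812), (29.390844345092773, 105.47938537597656), 16.051794052124023)
(array([ 2.613, -3.322, -2.031]), array([-0.    , -0.    , -0.3683]))
{'fx': 291.9932515299445, 'fy': 291.9932515299445, 'cx': 256.81784064812086, 'cy': 190.90633553419883, 'T_tool_cam': array([[-7.56961550e-04, -9.48828143e-01, -3.15791993e-01,
         8.09779742e-02],
       [ 9.99999625e-01, -8.50821619e-04,  1.59352457e-04,
         3.41791650e-05],
       [-4.19880750e-04, -3.15791754e-01,  9.48828431e-01,
        -1.28355615e-01],
       [ 0.00000000e+00,  0.00000000e+00,  0.00000000e+00,
         1.00000000e+00]])}schema error: expected keys x, y, z, wx, wy, wz
```

```bash
python3 -m crank '[{"x":0,"y":0,"z":-0.27,"wx":0,"wy":0,"wz":0},{"x":0,"y":0,"z":-0.27,"wx":0,"wy":0,"wz":0},{"x":0,"y":0,"z":-0.27,"wx":0,"wy":0,"wz":0},{"x":0,"y":0,"z":-0.27,"wx":0,"wy":0,"wz":0},{"x":0,"y":0,"z":-0.27,"wx":0,"wy":0,"wz":0},{"x":0,"y":0,"z":-0.27,"wx":0,"wy":0,"wz":0},{"x":0,"y":0,"z":-0.2,"wx":0,"wy":0,"wz":0},{"x":0,"y":0,"z":0,"wx":0,"wy":0,"wz":0}]' 1; python3 -c "
from h import *
print(delta([.48,-.15,.5],np.pi/2))"
```

```text
clock: 1.67
eef_pos: [0.2923, -0.6659, 0.5279]
eef_rot: [0.979, 0.205, 0.002, 0.008]
ft_force: [-0.1, -1.1, 1.2]
opening: -0.0
grasp_force: 0.0
(array([ 2.528, -2.649,  0.147]), array([ 0.0045,  0.0027, -0.3683]))
```

```bash
python3 -m crank '[{"x":0.168,"y":-0.177,"z":0.01,"wx":0,"wy":0,"wz":0},{"x":0.168,"y":-0.177,"z":0.01,"wx":0,"wy":0,"wz":0},{"x":0.168,"y":-0.177,"z":0.01,"wx":0,"wy":0,"wz":0},{"x":0.168,"y":-0.177,"z":0.01,"wx":0,"wy":0,"wz":0},{"x":0.168,"y":-0.177,"z":0.01,"wx":0,"wy":0,"wz":0},{"x":0.168,"y":-0.177,"z":0.01,"wx":0,"wy":0,"wz":0},{"x":0.168,"y":-0.177,"z":0.01,"wx":0,"wy":0,"wz":0},{"x":0.168,"y":-0.177,"z":0.01,"wx":0,"wy":0,"wz":0},{"x":0.168,"y":-0.177,"z":0.01,"wx":0,"wy":0,"wz":0},{"x":0.168,"y":-0.177,"z":0.01,"wx":0,"wy":0,"wz":0},{"x":0.168,"y":-0.177,"z":0.01,"wx":0,"wy":0,"wz":0},{"x":0.168,"y":-0.177,"z":0.01,"wx":0,"wy":0,"wz":0},{"x":0.168,"y":-0.177,"z":0.01,"wx":0,"wy":0,"wz":0},{"x":0.168,"y":-0.177,"z":0.01,"wx":0,"wy":0,"wz":0},{"x":0.168,"y":-0.177,"z":0.01,"wx":0,"wy":0,"wz":0}]' 1
python3 -m crank '[{"x":0,"y":0,"z":0,"wx":0,"wy":0,"wz":-0.037},{"x":0,"y":0,"z":0,"wx":0,"wy":0,"wz":-0.037},{"x":0,"y":0,"z":0,"wx":0,"wy":0,"wz":-0.037},{"x":0,"y":0,"z":0,"wx":0,"wy":0,"wz":-0.037},{"x":0,"y":0,"z":0,"wx":0,"wy":0,"wz":-0.037},{"x":0,"y":0,"z":0,"wx":0,"wy":0,"wz":-0.037},{"x":0,"y":0,"z":0,"wx":0,"wy":0,"wz":-0.037},{"x":0,"y":0,"z":0,"wx":0,"wy":0,"wz":-0.037},{"x":0,"y":0,"z":0,"wx":0,"wy":0,"wz":-0.037},{"x":0,"y":0,"z":0,"wx":0,"wy":0,"wz":-0.037},{"x":0,"y":0,"z":0,"wx":0,"wy":0,"wz":0}]'
python3 - <<'E'
from h import *
im,P=cloud("wrist"); np.save("P.npy",P); cv2.imwrite("pics/w1.png",im[:,:,::-1])
for n in ("hoist","pinhead","crank_grip","lever_knob","brush"):
    r=nets.look_for(n,"wrist"); print(n,[(np.round(k["at"],3).tolist(),round(k["p"],2)) for k in r[:2]])
E
```

```text
clock: 2.92
eef_pos: [0.4774, -0.1454, 0.4957]
eef_rot: [0.979, 0.205, 0.0, 0.0]
ft_force: [0.4, -1.1, 0.3]
opening: -0.005
grasp_force: 0.0
clock: 3.83
eef_pos: [0.4772, -0.1471, 0.4956]
eef_rot: [0.705, 0.71, -0.0, -0.0]
ft_force: [-0.3, 0.1, 0.4]
opening: 0.002
grasp_force: 0.0
hoist [([0.523, -0.062, 0.202], 0.74)]
pinhead [([0.48, -0.08, 0.148], 0.55)]
crank_grip [([0.599, 0.024, 0.218], 0.6)]
lever_knob [([0.55, -0.137, 0.299], 0.61)]
brush [([0.698, -0.029, 0.009], 0.91)]
```

View pics/w1.png

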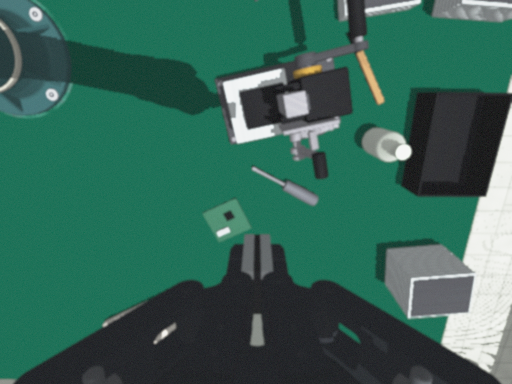

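The wrist view, with image right as world +x and up as +y, shows the white head plate around (245,105), the column top at (330,95), the ram top at (293,103), the knob at (320,165) and the handle at (357,15). The hoist is turned by roughly +10°. I'll fit its pose.

```bash
python3 - <<'E'
from h import *
P=np.load("P.npy"); x,y,z=P[...,0],P[...,1],P[...,2]
m=(abs(x-.55)<.16)&(abs(y+.05)<.16)
h,e=np.histogram(z[m&(z>.01)],bins=np.arange(.01,.32,.01)); print(list(zip(np.round(e,2),h)))
for n,lo,hi in(("base",.014,.026),("plate",.10,.17),("col",.220,.23),("ram",.262,.275),("knob",.28,.31)):
    w=(m&(z>lo)&(z<hi)).astype(np.uint8); w=cv2.morphologyEx(w,cv2.MORPH_OPEN,np.ones((3,3),np.uint8)) if n!="knob" else w
    k,l,st,_=cv2.connectedComponentsWithStats(w)
    for i in np.argsort(-st[1:,4])[:2]+1:
        q=P[l==i]; print(n,len(q),np.round(q.mean(0),4),cv2.minAreaRect((q[:,:2]*1000).astype(np.float32)))
E
```

```text
[(np.float64(0.01), np.int64(932)), (np.float64(0.02), np.int64(458)), (np.float64(0.03), np.int64(97)), (np.float64(0.04), np.int64(341)), (np.float64(0.05), np.int64(47)), (np.float64(0.06), np.int64(50)), (np.float64(0.07), np.int64(61)), (np.float64(0.08), np.int64(110)), (np.float64(0.09), np.int64(49)), (np.float64(0.1), np.int64(1)), (np.float64(0.11), np.int64(3)), (np.float64(0.12), np.int64(1776)), (np.float64(0.13), np.int64(65)), (np.float64(0.14), np.int64(1345)), (np.float64(0.15), np.int64(74)), (np.float64(0.16), np.int64(25)), (np.float64(0.17), np.int64(38)), (np.float64(0.18), np.int64(83)), (np.float64(0.19), np.int64(434)), (np.float64(0.2), np.int64(465)), (np.float64(0.21), np.int64(1286)), (np.float64(0.22), np.int64(2369)), (np.float64(0.23), np.int64(424)), (np.float64(0.24), np.int64(409)), (np.float64(0.25), np.int64(49)), (np.float64(0.26), np.int64(586)), (np.float64(0.27), np.int64(39)), (np.float64(0.28), np.int64(27)), (np.float64(0.29), np.int64(190)), (np.float64(0.3), np.int64(183))]
base 936 [ 0.4537 -0.0611  0.0195] ((483.7200927734375, -85.02497
[... 323 characters left out ...]
2.402334213256836)
col 2198 [ 0.5676 -0.0659  0.2245] ((566.6997680664062, -67.08209991455078), (63.33967590332031, 60.05400466918945), 12.431241989135742)
col 19 [ 0.5589 -0.1125  0.2222] ((558.9241943359375, -112.33454895019531), (4.730487823486328, 5.624262809753418), 1.481528401374817)
ram 552 [ 0.5219 -0.0767  0.2683] ((522.7639770507812, -76.68217468261719), (29.036483764648438, 25.90000343322754), 12.3364896774292)
ram 24 [ 0.5355 -0.1343  0.2687] ((535.5679321289062, -134.8883819580078), (3.1105105876922607, 7.38299036026001), 0.7602013945579529)
knob 400 [ 0.5476 -0.1416  0.2981] ((548.8641967773438, -143.24073791503906), (16.588109970092773, 29.868576049804688), 14.739603996276855)
```

```bash
cat >> h.py <<'E'
YAW=0.2168; O=np.array([.5535,-.070,0]); RH=R.from_euler("z",YAW)
def w(p): return O+RH.apply(np.array(p)/1000)      # hoist mm -> world m
def hst(P): return RH.inv().apply(np.array(P)-O)*1000
def d(p): return delta(w(p),YAW+np.pi/2)
E
python3 -c "
from h import *
print(hst(arm.sense()['eef_pos']),d([28,-71,350]))"
```

```text
[-90.87667092 -58.98261114 495.77484459] (array([0.089, 0.792, 0.972]), array([ 0.    ,  0.    , -0.0677]))
```

```bash
python3 -m crank '[{"x":0.015,"y":0.132,"z":0.162,"wx":0,"wy":0,"wz":0},{"x":0.015,"y":0.132,"z":0.162,"wx":0,"wy":0,"wz":0},{"x":0.015,"y":0.132,"z":0.162,"wx":0,"wy":0,"wz":0},{"x":0.015,"y":0.132,"z":0.162,"wx":0,"wy":0,"wz":0},{"x":0.015,"y":0.132,"z":0.162,"wx":0,"wy":0,"wz":0},{"x":0.015,"y":0.132,"z":0.162,"wx":0,"wy":0,"wz":0},{"x":0,"y":0,"z":0,"wx":0,"wy":0,"wz":-0.034},{"x":0,"y":0,"z":0,"wx":0,"wy":0,"wz":-0.034},{"x":0,"y":0,"z":0,"wx":0,"wy":0,"wz":0}]'
python3 -c "
from h import *
s=arm.sense();print(hst(s['eef_pos']),d([28,-71,296]),s['q'])"
```

```text
clock: 4.88
eef_pos: [0.5964, -0.1329, 0.3489]
eef_rot: [0.625, 0.781, -0.0, -0.001]
ft_force: [0.5, 0.4, 0.3]
opening: -0.001
grasp_force: 0.0
[ 28.34152015 -70.61387213 348.88394882] (array([-0.003, -0.002,  0.353]), array([-0.0005, -0.0004,  0.0012])) [ 0.42954969  0.36720275 -0.38360706  1.75088355  0.15425724  1.05495905
  0.21296201]
```

```bash
python3 -m crank '[{"x":0,"y":0,"z":0.177,"wx":0,"wy":0,"wz":0},{"x":0,"y":0,"z":0.177,"wx":0,"wy":0,"wz":0},{"x":0,"y":-0.07,"z":0,"wx":0,"wy":0,"wz":0},{"x":0,"y":-0.05,"z":0,"wx":0,"wy":0,"wz":0},{"x":0,"y":-0.05,"z":0,"wx":0,"wy":0,"wz":0},{"x":0,"y":-0.05,"z":0,"wx":0,"wy":0,"wz":0},{"x":0,"y":-0.05,"z":0,"wx":0,"wy":0,"wz":0},{"x":0,"y":-0.05,"z":0,"wx":0,"wy":0,"wz":0},{"x":0,"y":-0.05,"z":0,"wx":0,"wy":0,"wz":0},{"x":0,"y":-0.05,"z":0,"wx":0,"wy":0,"wz":0},{"x":0,"y":0,"z":0,"wx":0,"wy":0,"wz":0}]'
python3 -c "
from h import *
s=arm.sense();print(hst(s['eef_pos']),RH.inv().apply(s['ft_force']))"
```

```text
clock: 5.8
eef_pos: [0.5331, -0.1476, 0.2978]
eef_rot: [0.626, 0.78, -0.001, 0.0]
ft_force: [0.2, -0.3, 2.1]
opening: -0.004
grasp_force: 1.3
[-36.58309133 -71.38832887 297.78284777] [ 0.14383743 -0.32492829  2.12290525]
```

```bash
python3 -m crank '[{"x":0,"y":-0.02,"z":0,"wx":0,"wy":0,"wz":0},{"x":0,"y":-0.02,"z":0,"wx":0,"wy":0,"wz":0},{"x":0,"y":-0.01,"z":0,"wx":0,"wy":0,"wz":0}]'
python3 - <<'E'
from h import *
s=arm.sense();print(hst(s['eef_pos']),RH.inv().apply(s['ft_force']))
im,P=cloud("side"); print([(hst(k["at"]),k["p"]) for k in nets.look_for("lever_knob","side")])
cv2.imwrite("pics/s2.png",cv2.resize(im[110:240,210:360,::-1],None,fx=4,fy=4))
E
```

```text
clock: 6.05
eef_pos: [0.5268, -0.1486, 0.2962]
eef_rot: [0.626, 0.78, -0.0, -0.0]
ft_force: [3.7, -0.2, 0.2]
opening: -0.001
grasp_force: 1.4
[-42.93632678 -71.00236731 296.24627953] [ 3.56564672 -1.00690042  0.22245898]
[(array([-51.54403827, -57.35522747, 269.5       ]), 0.62), (array([-70.45738466,  22.27727424, 140.4       ]), 0.39)]
```

View pics/s2.png

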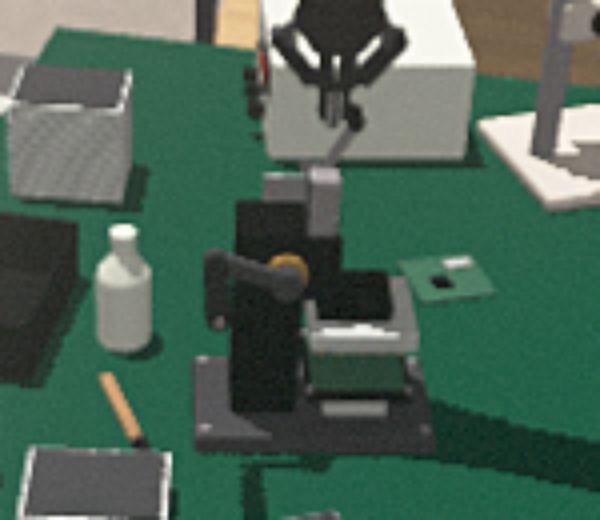

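The knob at (355,118) leans well to the -x side against the finger, so the lever is at about 0.84 rad. I'll nudge it a little further, then back off, rise and go over to the crank.

```bash
python3 -m crank '[{"x":0,"y":-0.01,"z":0,"wx":0,"wy":0,"wz":0},{"x":0,"y":-0.01,"z":0,"wx":0,"wy":0,"wz":0},{"x":0,"y":0,"z":0,"wx":0,"wy":0,"wz":0}]'
python3 -m crank '[{"x":0,"y":0.07,"z":0,"wx":0,"wy":0,"wz":0},{"x":0,"y":0,"z":-0.2,"wx":0,"wy":0,"wz":0},{"x":0,"y":0,"z":-0.2,"wx":0,"wy":0,"wz":0},{"x":0,"y":0,"z":-0.2,"wx":0,"wy":0,"wz":0},{"x":0,"y":0,"z":0,"wx":0,"wy":0,"wz":0}]' -1
python3 -c "
from h import *
s=arm.sense();print(hst(s['eef_pos']),d([66,108,380]))"
```

```text
clock: 6.4
eef_pos: [0.5242, -0.1487, 0.2966]
eef_rot: [0.626, 0.78, -0.0, -0.0]
ft_force: [2.8, 0.4, -0.7]
opening: -0.002
grasp_force: 1.1
clock: 6.82
eef_pos: [0.5375, -0.1468, 0.3927]
eef_rot: [0.626, 0.78, 0.002, 0.004]
ft_force: [0.8, -0.3, -0.1]
opening: 0.706
grasp_force: 0.0
[-32.12358898 -71.55456925 392.69822353] (array([1.196, 0.656, 0.085]), array([0.0023, 0.0013, 0.0007]))
```

```bash
python3 -m crank '[{"x":0.171,"y":0.094,"z":0.012,"wx":0,"wy":0,"wz":0},{"x":0.171,"y":0.094,"z":0.012,"wx":0,"wy":0,"wz":0},{"x":0.171,"y":0.094,"z":0.012,"wx":0,"wy":0,"wz":0},{"x":0.171,"y":0.094,"z":0.012,"wx":0,"wy":0,"wz":0},{"x":0.171,"y":0.094,"z":0.012,"wx":0,"wy":0,"wz":0},{"x":0.171,"y":0.094,"z":0.012,"wx":0,"wy":0,"wz":0},{"x":0.171,"y":0.094,"z":0.012,"wx":0,"wy":0,"wz":0},{"x":0,"y":0,"z":0,"wx":0,"wy":0,"wz":0}]'
python3 - <<'E'
from h import *
s=arm.sense();print(hst(s['eef_pos']),d([66,108,204]))
im,P=cloud("wrist"); cv2.imwrite("pics/w3.png",im[:,:,::-1])
H=hst(P.reshape(-1,3)).reshape(P.shape); m=(abs(H[...,0]-66)<30)&(H[...,1]>62)&(H[...,1]<146)&(H[...,2]>200)&(H[...,2]<230)
q=H[m]; print(len(q),q.mean(0),np.percentile(q,[2,50,98],axis=0))
print(s["q"])
E
```

```text
clock: 7.48
eef_pos: [0.5917, 0.0581, 0.3734]
eef_rot: [0.622, 0.783, 0.001, -0.002]
ft_force: [0.1, 1.1, 0.4]
opening: 1.001
grasp_force: 0.0
[ 64.84816432 116.8553162  373.43003304] (array([-0.065,  0.008,  1.129]), array([-0.0004, -0.0016,  0.0039]))
1592 [ 65.56377317 106.15107463 217.53042448] [[ 55.33376753  64.5733469  210.77694562]
 [ 65.55859815 107.18224867 218.41923862]
 [ 75.92744525 144.55202279 220.63491395]]
[ 0.1881503   0.33377094 -0.47525169  1.75163178  0.16349511  1.09748813
 -0.11061861]
```

View pics/w3.png

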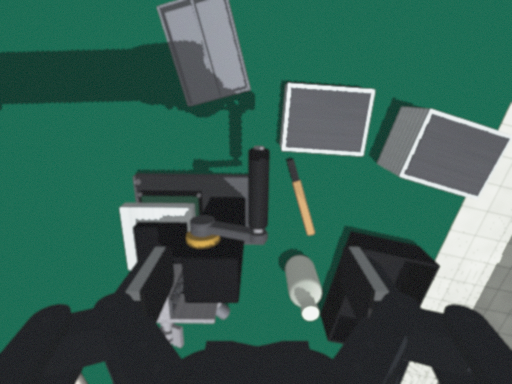

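The handle at (258,150–230) is centred between the open fingers, and its depth fit gives a centre of (65.6, ~105, 209.6), as expected. I'll descend and grip.

```bash
python3 -m crank '[{"x":-0.032,"y":0.004,"z":0.226,"wx":0,"wy":0,"wz":0.002},{"x":-0.033,"y":0.004,"z":0.226,"wx":0,"wy":0,"wz":0.002},{"x":0,"y":0,"z":0.226,"wx":0,"wy":0,"wz":0},{"x":0,"y":0,"z":0.226,"wx":0,"wy":0,"wz":0},{"x":0,"y":0,"z":0.2,"wx":0,"wy":0,"wz":0},{"x":0,"y":0,"z":0.025,"wx":0,"wy":0,"wz":0},{"x":0,"y":0,"z":0,"wx":0,"wy":0,"wz":0}]'
python3 -m crank '[{"x":0,"y":0,"z":0,"wx":0,"wy":0,"wz":0},{"x":0,"y":0,"z":0,"wx":0,"wy":0,"wz":0},{"x":0,"y":0,"z":0,"wx":0,"wy":0,"wz":0},{"x":0,"y":0,"z":0,"wx":0,"wy":0,"wz":0},{"x":0,"y":0,"z":0,"wx":0,"wy":0,"wz":0},{"x":0,"y":0,"z":0,"wx":0,"wy":0,"wz":0},{"x":0,"y":0,"z":0,"wx":0,"wy":0,"wz":0},{"x":0,"y":0,"z":0,"wx":0,"wy":0,"wz":0}]' 1
python3 - <<'E'
from h import *
s=arm.sense();print(hst(s['eef_pos']),RH.inv().apply(s['ft_force']),d([65.8,108,204]))
E
```

```text
clock: 8.12
eef_pos: [0.5933, 0.039, 0.2028]
eef_rot: [0.631, 0.776, -0.003, -0.002]
ft_force: [-0.0, 0.6, 0.5]
opening: 1.004
grasp_force: 0.0
clock: 8.78
eef_pos: [0.5967, 0.041, 0.2059]
eef_rot: [0.63, 0.776, 0.001, 0.001]
ft_force: [2.4, 0.5, 2.8]
opening: 0.238
grasp_force: 58.6
[ 66.10103003  99.05054078 205.92010758] [ 2.4030296  -0.05557845  2.78625756] (array([ 0.06 , -0.003,  0.013]), array([ 0.0011,  0.0001, -0.0032]))
```

```bash
python3 -m crank '[{"x":0,"y":0.005,"z":0.017,"wx":0,"wy":0,"wz":0},{"x":0,"y":0.005,"z":0.017,"wx":0,"wy":0,"wz":0},{"x":0,"y":0.005,"z":0.017,"wx":0,"wy":0,"wz":0},{"x":0,"y":0.004,"z":0.017,"wx":0,"wy":0,"wz":0},{"x":0,"y":0,"z":0.005,"wx":0,"wy":0,"wz":0},{"x":0,"y":0,"z":0,"wx":0,"wy":0,"wz":0},{"x":0,"y":0,"z":0,"wx":0,"wy":0,"wz":0}]'
python3 - <<'E'
from h import *
s=arm.sense();p=hst(s['eef_pos']);print(p,RH.inv().apply(s['ft_force']),s['grasp_force'], np.arctan2(p[2]+5-186.9,p[0])-.349)
im,P=cloud("scene"); cv2.imwrite("pics/c4.png",cv2.resize(im[110:240,150:300,::-1],None,fx=4,fy=4))
E
```

```text
clock: 9.37
eef_pos: [0.5998, 0.0416, 0.1949]
eef_rot: [0.63, 0.776, 0.001, 0.001]
ft_force: [2.0, -0.0, 4.2]
opening: 0.238
grasp_force: 58.9
[ 69.20235577  99.0143339  194.89686596] [ 1.96302371 -0.45577247  4.23061515] 58.88069987297058 -0.16335299263225195
```

View pics/c4.png

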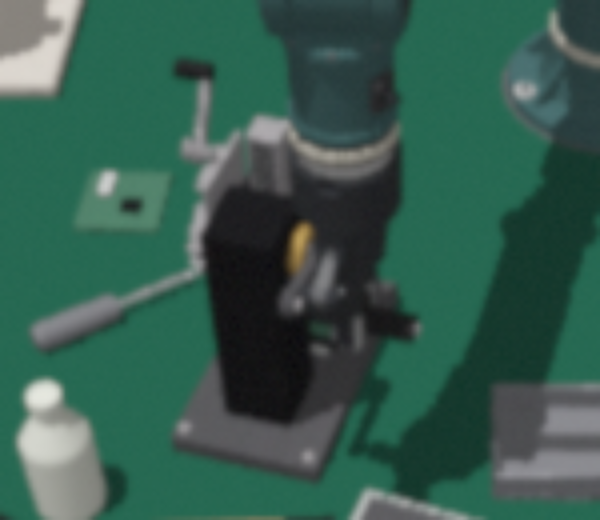

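The load is on the hand, at about 4 N upward. The scene view shows the lever over at (195,70) but doesn't resolve the pawl itself. I'll wind a hair more, then creep back past zero. If the pawl is still in, it would block there.

```bash
python3 -m crank '[{"x":0,"y":0.0025,"z":0.016,"wx":0,"wy":0,"wz":0},{"x":0,"y":0.0025,"z":0.016,"wx":0,"wy":0,"wz":0},{"x":0,"y":0,"z":0,"wx":0,"wy":0,"wz":0},{"x":0,"y":0,"z":0,"wx":0,"wy":0,"wz":0},{"x":0,"y":0,"z":0,"wx":0,"wy":0,"wz":0},{"x":0,"y":-0.003,"z":-0.016,"wx":0,"wy":0,"wz":0},{"x":0,"y":-0.003,"z":-0.016,"wx":0,"wy":0,"wz":0},{"x":0,"y":-0.004,"z":-0.016,"wx":0,"wy":0,"wz":0},{"x":0,"y":-0.004,"z":-0.016,"wx":0,"wy":0,"wz":0},{"x":0,"y":-0.004,"z":-0.015,"wx":0,"wy":0,"wz":0},{"x":0,"y":-0.005,"z":-0.014,"wx":0,"wy":0,"wz":0},{"x":0,"y":-0.005,"z":-0.014,"wx":0,"wy":0,"wz":0},{"x":0,"y":-0.005,"z":-0.014,"wx":0,"wy":0,"wz":0},{"x":0,"y":0,"z":0,"wx":0,"wy":0,"wz":0},{"x":0,"y":0,"z":0,"wx":0,"wy":0,"wz":0}]'
python3 - <<'E'
from h import *
s=arm.sense();p=hst(s['eef_pos']);print(p,RH.inv().apply(s['ft_force']),s['grasp_force'], np.arctan2(p[2]+5-186.9,p[0])-.349)
E
```

```text
clock: 10.67
eef_pos: [0.5956, 0.0407, 0.2087]
eef_rot: [0.63, 0.776, 0.001, 0.001]
ft_force: [3.2, -0.6, 8.1]
opening: 0.235
grasp_force: 59.2
[ 64.9408302   99.07032925 208.66215592] [ 2.97804917 -1.30841534  8.11673484] 59.15342688560486 0.04189422001075338
```

The crank is at +0.04 with the hand still carrying about 8 N upward, so the pawl is out. I'll work out the arc rows.

```bash
python3 - <<'E'
from h import *
f=np.arange(.39,1.8,.1); X=70*np.cos(f); Z=70*np.sin(f)
print([(round(a,3),round(b,3)) for a,b in zip(np.diff(X)/150,-np.diff(Z)/150)])
E
```

```text
[(np.float64(-0.02), np.float64(-0.042)), (np.float64(-0.024), np.float64(-0.04)), (np.float64(-0.028), np.float64(-0.037)), (np.float64(-0.031), np.float64(-0.034)), (np.float64(-0.035), np.float64(-0.031)), (np.float64(-0.038), np.float64(-0.028)), (np.float64(-0.04), np.float64(-0.024)), (np.float64(-0.042), np.float64(-0.019)), (np.float64(-0.044), np.float64(-0.015)), (np.float64(-0.045), np.float64(-0.011)), (np.float64(-0.046), np.float64(-0.006)), (np.float64(-0.047), np.float64(-0.001)), (np.float64(-0.047), np.float64(0.003)), (np.float64(-0.046), np.float64(0.008))]
```

```bash
cat > st.py <<'E'
from h import *
s=arm.sense();p=hst(s['eef_pos']);hx,hz=p[0]-.3,p[2]+3-185
f=RH.inv().apply(s['ft_force']); a=np.arctan2(hz,hx)
print("p",p.round(2),"f",f.round(2),"grip",round(s['grasp_force'],1),"r",round(np.hypot(hx,hz),2),"crank",round(a-.349,3),"Ftan",round(-f[0]*np.sin(a)+f[2]*np.cos(a),2),"Frad",round(f[0]*np.cos(a)+f[2]*np.sin(a),2))
E
python3 -m crank '[{"x":0,"y":-0.02,"z":-0.042,"wx":0,"wy":0,"wz":0},{"x":0,"y":-0.024,"z":-0.04,"wx":0,"wy":0,"wz":0},{"x":0,"y":-0.028,"z":-0.037,"wx":0,"wy":0,"wz":0},{"x":0,"y":-0.031,"z":-0.034,"wx":0,"wy":0,"wz":0},{"x":0,"y":-0.035,"z":-0.031,"wx":0,"wy":0,"wz":0},{"x":0,"y":-0.038,"z":-0.028,"wx":0,"wy":0,"wz":0},{"x":0,"y":-0.04,"z":-0.024,"wx":0,"wy":0,"wz":0},{"x":0,"y":0,"z":0,"wx":0,"wy":0,"wz":0},{"x":0,"y":0,"z":0,"wx":0,"wy":0,"wz":0}]'; python3 st.py
```

```text
clock: 11.42
eef_pos: [0.5621, 0.0334, 0.2446]
eef_rot: [0.631, 0.776, -0.0, 0.001]
ft_force: [-0.5, -0.2, 12.8]
opening: 0.236
grasp_force: 59.8
p [ 30.6   99.15 244.56] f [-0.48 -0.08 12.84] grip 59.8 r 69.51 crank 0.771 Ftan 6.03 Frad 11.34
```

```bash
python3 -m crank '[{"x":0,"y":-0.041,"z":-0.022,"wx":0,"wy":0,"wz":0},{"x":0,"y":-0.043,"z":-0.018,"wx":0,"wy":0,"wz":0},{"x":0,"y":-0.045,"z":-0.011,"wx":0,"wy":0,"wz":0},{"x":0,"y":-0.046,"z":-0.006,"wx":0,"wy":0,"wz":0},{"x":0,"y":-0.047,"z":-0.001,"wx":0,"wy":0,"wz":0},{"x":0,"y":-0.047,"z":0.003,"wx":0,"wy":0,"wz":0},{"x":0,"y":0,"z":0,"wx":0,"wy":0,"wz":0},{"x":0,"y":0,"z":0,"wx":0,"wy":0,"wz":0}]'; python3 st.py
```

```text
clock: 12.08
eef_pos: [0.5141, 0.0228, 0.2487]
eef_rot: [0.631, 0.776, -0.008, -0.005]
ft_force: [-8.4, -4.0, 8.8]
opening: 0.237
grasp_force: 59.6
p [-18.57  99.09 248.73] f [-9.01 -2.07  8.81] grip 59.6 r 69.35 crank 1.497 Ftan 6.28 Frad 10.93
```

```bash
python3 -m crank '[{"x":0,"y":-0.0132,"z":0.003,"wx":0,"wy":0,"wz":0},{"x":0,"y":-0.0132,"z":0.0037,"wx":0,"wy":0,"wz":0},{"x":0,"y":-0.0132,"z":0.0044,"wx":0,"wy":0,"wz":0},{"x":0,"y":-0.0132,"z":0.005,"wx":0,"wy":0,"wz":0},{"x":0,"y":0,"z":0,"wx":0,"wy":0,"wz":0},{"x":0,"y":0,"z":0,"wx":0,"wy":0,"wz":0}]'; python3 st.py
```

```text
clock: 12.58
eef_pos: [0.5059, 0.021, 0.2458]
eef_rot: [0.631, 0.776, -0.009, -0.006]
ft_force: [-8.7, -3.4, 7.3]
opening: 0.24
grasp_force: 59.5
p [-26.93  99.08 245.81] f [-9.19 -1.48  7.3 ] grip 59.5 r 69.37 crank 1.625 Ftan 5.59 Frad 10.32
```

```bash
python3 -m crank '[{"x":0,"y":-0.0112,"z":0.0036,"wx":0,"wy":0,"wz":0},{"x":0,"y":-0.011,"z":0.0042,"wx":0,"wy":0,"wz":0},{"x":0,"y":-0.0107,"z":0.0047,"wx":0,"wy":0,"wz":0},{"x":0,"y":-0.0105,"z":0.0052,"wx":0,"wy":0,"wz":0},{"x":0,"y":0,"z":0,"wx":0,"wy":0,"wz":0},{"x":0,"y":0,"z":0,"wx":0,"wy":0,"wz":0}]'; python3 st.py
```

```text
clock: 13.08
eef_pos: [0.5011, 0.0199, 0.2436]
eef_rot: [0.631, 0.776, -0.007, -0.005]
ft_force: [-6.0, -2.7, 5.9]
opening: 0.239
grasp_force: 59.4
p [-31.8   99.06 243.56] f [-6.43 -1.38  5.88] grip 59.4 r 69.43 crank 1.702 Ftan 2.99 Frad 8.19
```

```bash
python3 -m crank '[{"x":0,"y":-0.0105,"z":0.0052,"wx":0,"wy":0,"wz":0},{"x":0,"y":-0.0103,"z":0.0056,"wx":0,"wy":0,"wz":0},{"x":0,"y":0,"z":0,"wx":0,"wy":0,"wz":0},{"x":0,"y":0,"z":0,"wx":0,"wy":0,"wz":0},{"x":0,"y":0,"z":0,"wx":0,"wy":0,"wz":0}]'; python3 st.py
```

```text
clock: 13.5
eef_pos: [0.4991, 0.0195, 0.2424]
eef_rot: [0.631, 0.776, -0.006, -0.004]
ft_force: [-5.7, -3.6, 6.4]
opening: 0.236
grasp_force: 59.4
p [-33.84  99.08 242.43] f [-6.33 -2.32  6.36] grip 59.4 r 69.41 crank 1.736 Ftan 2.39 Frad 8.66
```

```bash
python3 -m crank '[{"x":0,"y":-0.0102,"z":0.0058,"wx":0,"wy":0,"wz":0},{"x":0,"y":-0.01,"z":0.006,"wx":0,"wy":0,"wz":0},{"x":0,"y":0,"z":0,"wx":0,"wy":0,"wz":0},{"x":0,"y":0,"z":0,"wx":0,"wy":0,"wz":0},{"x":0,"y":0,"z":0,"wx":0,"wy":0,"wz":0}]'; python3 st.py
```

```text
clock: 13.92
eef_pos: [0.4971, 0.0191, 0.2412]
eef_rot: [0.631, 0.776, -0.006, -0.003]
ft_force: [-4.3, -3.3, 8.3]
opening: 0.232
grasp_force: 59.5
p [-35.91  99.11 241.15] f [-4.9  -2.35  8.27] grip 59.5 r 69.36 crank 1.771 Ftan -0.13 Frad 9.61
```

The tangential force is now about 0, so the pins carry the head's full weight. I'll open the gripper and rise clear.

```bash
python3 -m crank '[{"x":0,"y":0,"z":0,"wx":0,"wy":0,"wz":0},{"x":0,"y":0,"z":0,"wx":0,"wy":0,"wz":0},{"x":0,"y":0,"z":0,"wx":0,"wy":0,"wz":0},{"x":0,"y":0,"z":0,"wx":0,"wy":0,"wz":0},{"x":0,"y":0,"z":0,"wx":0,"wy":0,"wz":0},{"x":0,"y":0,"z":0,"wx":0,"wy":0,"wz":0}]' -1
python3 -m crank '[{"x":0,"y":0,"z":-0.1,"wx":0,"wy":0,"wz":0},{"x":0,"y":0,"z":-0.2,"wx":0,"wy":0,"wz":0},{"x":0,"y":0,"z":-0.2,"wx":0,"wy":0,"wz":0},{"x":0,"y":0,"z":-0.2,"wx":0,"wy":0,"wz":0},{"x":0,"y":0,"z":-0.2,"wx":0,"wy":0,"wz":0},{"x":0,"y":0,"z":0,"wx":0,"wy":0,"wz":0},{"x":0,"y":0,"z":0,"wx":0,"wy":0,"wz":0}]'
python3 - <<'E'
from h import *
im,P=cloud("wrist"); cv2.imwrite("pics/w5.png",im[:,:,::-1])
H=hst(P.reshape(-1,3)).reshape(P.shape)
for n,b in (("handle",(-75,0,70,140,215,265)),("ram",(-46,-20,-12,12,210,280)),("plate",(-122,-60,-45,45,60,135))):
    m=np.ones(H.shape[:2],bool)
    for i in range(3): m&=(H[...,i]>b[2*i])&(H[...,i]<b[2*i+1])
    q=H[m]; print(n,len(q),q.mean(0).round(1) if len(q) else "",np.percentile(q,98,axis=0).round(1) if len(q) else "")
print([(hst(k["at"]).round(),k["p"]) for k in nets.look_for("lever_knob","scene")] if viewer.read_camera("scene") else 0)
E
```

```text
clock: 14.42
eef_pos: [0.5024, 0.0214, 0.2423]
eef_rot: [0.63, 0.776, -0.0, -0.0]
ft_force: [0.1, 0.1, -0.1]
opening: 1.0
grasp_force: 0.0
clock: 15.0
eef_pos: [0.5037, 0.0217, 0.3794]
eef_rot: [0.63, 0.776, 0.001, 0.002]
ft_force: [-0.7, 0.2, -0.3]
opening: 0.998
grasp_force: 0.0
handle 1729 [-36.2 106.2 252.8] [-25.7 138.8 256.1]
ram 447 [-3.310e+01  2.000e-01  2.333e+02] [-20.8  11.5 234.6]
plate 2107 [-90.2   6.3 103.6] [-61.2  43.4 114.6]
[(array([-55., -61., 271.]), 0.65)]
```

View pics/w5.png

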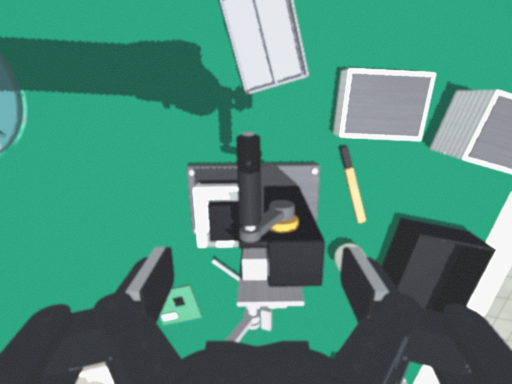

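The head has sunk about 35 mm (ram top 269 to 234), and the free handle at (250,180) stays at about 1.77 rad. The lever is over at (245,325), and the gripper is well clear. I'm handing it in.

```bash
python3 -c "
from plant import arm; print(arm.hand_in())"
```

```text
the job is handed in; nothing more can be done
None
```

The job is handed in (no verdict came back): the lever is over, the pawl is out judging by the force on the handle, the head was lowered about 35 mm until the handle force fell to zero, so the pins carry its weight, and the crank is free at about 1.77 rad.

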